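Park the spring pin and run the photo tray under the scanner

TASK

Free the photo scanner's tray: pull its red spring pin straight up, turn it counterclockwise (seen from above) until it can drop into its rest notch, and let go so that it stays out by itself. Then slide the tray by its blue handle all the way to its stop under the black bridge, with the framed photograph still lying in it, and let go. Do not force the tray against the pin, and leave the envelope bundles and the loupe where they are.

Things in the scene. Friction and masses are not known exactly. Their poses are not given: they have to be found in the camera images.
- scanner: Fixed photo scanner: grey board 320 (x) by 460 (y) by 20 mm with two rails along y. A white tray runs on them along the scanner's +y towards a black bridge (260 wide, 60 deep along y, middle at y = +120, top 125 mm above the table). Origin on the table surface, 10 mm to +y of the board's centre; z up. Its rotation about z differs from run to run.
- pin_grip (a point): Point on the spring pin's vertical axis in its red T-handle, 106 mm above the table with the pin in. The bar (70 long, 14 wide, 28 tall, 90 to 118 mm above the table) lies along this frame's x, which is the scanner's x with the pin in; the frame rises and turns with it. Pin axis at scanner x -108, y -90 mm. Below it a collar 50 mm across, top 74 mm above the table.
- pin_lift (a joint): How far the pin is pulled up, m: 0 fully in (locks the tray), 0.024 at most. A spring pulls it back with 6 N at 0 rising to 12 N. Below 0.018 a cross-bar under the handle sits in the collar's slot and cannot turn; above (pull to about 0.021) it turns freely. Resting in the notch it reads about 0.014, clear of the tray; on the collar's rim outside the notch, 0.018.
- pin_turn (a joint): Turn of the red handle about the vertical, rad, counterclockwise from above positive: 0 as found, in line with the slot; the rest notch is centred at 1.17 (67 degrees) and takes the cross-bar from about 0.97 to the stop at 1.30. Once the pin is let down into the notch (4 mm deep) the spring holds it there.
- tray (a joint): Travel of the tray along the scanner's +y, m: 0 as found (pinned), 0.16 at the far stop. It drags with about 2 N and stays where it is left.
- tray_grip (a point): Point in the tray's upright blue handle plate, 72 mm above the table: plate 90 mm long across the slide (along this frame's x), 14 mm thick along the slide (y), from 34 to 86 mm above the table, at the tray's rear end (-y). Moves with the tray; axes parallel to the scanner's.
- tray_centre (a point): Centre of the tray's floor (upper side, 40 mm above the table). White tray 150 (x) by 180 (y) mm with a lip 12 mm high all round.
- photo_centre (a point): Centre of the loose framed photograph lying in the tray: wooden frame 105 by 135 by 12 mm, 0.1 to 0.2 kg.
- envelopes_a: Loose bundle of tan envelopes, 110 by 150 by 42 mm, beyond the tray's handle end; origin at the centre of its underside. A bystander.
- envelopes_b: Loose bundle of tan envelopes, 110 by 150 by 30 mm, beyond the bridge; origin at the centre of its underside. A bystander.
- loupe: Loose black magnifier, 54 mm across, 60 mm tall, standing on the board beside the tray, on the side away from the pin; origin at the centre of its underside. A bystander.
Things that resemble listed ones, but are neither listed nor needed, are in the scene too. There is more than one size of the part that bears photo_centre; the job needs the middle-sized.

How it is judged:
By the outcome, as a careful person would: the job done as asked, in the order asked, and still so for the second after the job is handed in, with the robot touching nothing.
It also fails if it takes over 51 s, if anything falls off the work surface, if the arm or the gripper's body presses on something with over 40 N, if the wrist force passes 120 N, or if a joint passes its speed limit or range.

ROBOT

A 6-joint arm with a two-finger parallel gripper is mounted at the origin on the work surface. World frame = base frame: x ahead of the robot, y to its left, z up, the work surface at z = 0. Lengths are in m, angles in degrees, forces in N, time in s.
With the tool pointing down it reaches from about 0.3 to 0.775 m from the base axis. Payload 14.6 kg.
Tool frame: the origin (TCP) lies at the very end of the fingers, on their centre line; the grasp point (between the pads) lies 19 mm behind it; z points along the fingers, x is the direction in which the jaws open and shut, and the axes are right-handed (so a half turn about z gives the same grasp; the last joint's range is limited). The gripper opens to 85 mm and grips with 20 to 120 N. Pads are 22 mm wide; open, the fingers measure 114 mm over their backs; the gripper's body (76 mm by 85 mm) begins 54 mm behind the grasp point. The pads swing forward as they close: fully open they stand 13 mm farther back than shut.
Start: joints at [69.064, 17.183, 87.147, -0, 75.671, -3.816], TCP at [0.162, 0.526, 0.231] pointing down, gripper open.
Joint ranges: [-173.82, 173.82], [-45.26, 126.66], [13.44, 144.39], [-59.66, 239.66], [0, 175.72], [-146.38, 146.38]. Speed limits (degrees/s): [127.2, 127.2, 147.25, 180, 180, 180].

INTERFACE

Orientations are given as a 3x3 rotation matrix whose columns are the frame's x, y, z axes.
In Python, from plant import observe, camera, job_done gives the robot as it stands. The module is installed in compiled form; this text tells all that it offers.
- The arm moves only by the tool drive_tool, never from a script. Its argument "increments" is a list of rows, each a list of 4 numbers: the shift along the tool's x, y, z in m, then the turn about the tool's z in degrees. A call has 1 to 10 rows; each row is the pose to reach, as a shift and turn from the pose commanded when the call began, along the tool's axes at that moment; what a row does not reach only later rows make up. A row lasts 1/12 s, in which the tool goes at most 41.7 mm and 7.16 degrees, less where a joint would pass 70% of its speed; a pose out of reach is approached as far as the arm can. A call with a gripper value outside its range is refused whole. "gripper" is the finger opening in m, from 0 to 0.0854, set as the call begins (left out, the last holds). The fingers move at their own pace and stop on an object; the grip force is fixed at half the most. Time passes only in rows, so rows that repeat a pose let the fingers close. It gives the time, the measured TCP pose, the force and the opening at its end, in the units of the state.
- observe(): the state, without advancing time (a new reading comes with each control period).
- camera(name): name is "side" or "top"; returns a dict with "img" (400x640x3 uint8, red, green, blue), "range_z" (400x640 float32, m along the optical axis (not along the pixel's ray), 0 where there is no reading), "mtx" (3x3 intrinsics, pixels), "R" (3x3) and "t" (3): a world point X has camera coordinates R X + t. Camera axes: x right, y down, z forward; pixel columns grow to the right and rows downward; lengths in m; the calibration is good to about 2 mm. A picture is of the moment at which its call begins.
- job_done(): hands the job in, once; it reports no verdict.
The state is a dict: "clock": time; "joint_positions": joint angles; "dq": joint speeds; "joint_efforts": joint torques, N m; "eef_pos": TCP position; "ee_rot": TCP orientation; "force": force on the tool from outside, world axes, zero at the start; "ft_torque": the same for the moment, N m; "grip_width": finger opening in m.
Only numpy, scipy, OpenCV 4.12 (cv2) and the standard library are available. Lean on these libraries where they do the work, as an engineer would, in place of code of your own. Each camera call takes 0.05 s, during which the arm holds its last target.

## Working session

There is one attempt and no reset: what is moved stays moved. The work goes in short steps, Python scripts to look and compute and a tool call to move; the robot and the scene stay as the last step left them, time stands still between calls to the robot, and variables do not carry over. Pictures are saved under pics/ and viewed, and the job is handed in when it is done.

Besides the shell and the picture viewer there is one more tool, called after "Emit:" as a command line: name --pt "numbers of a row" for each row, then --argument value for the rest. drive_tool: Moves the arm, as the interface text tells. Its arguments: {"type":"object","properties":{"increments":{"type":"array"},"gripper":{"type":"number"}},"required":["increments"]}

```bash
mkdir -p pics; python3 - <<'E'
from plant import observe,camera
import cv2,numpy as np
s=observe();print(s['clock'],s['eef_pos'],np.round(s['ee_rot'],3),s['force'],s['grip_width'])
for n in('top','side'):
    c=camera(n);cv2.imwrite(f'pics/{n}0.png',c['img'][...,::-1]);np.savez(f'{n}0.npz',**c)
    print(n,c['mtx'],c['R'],c['t'])
E
```

```text
0.0 [0.16181401 0.52539074 0.23068422] [[ 0.294  0.956 -0.   ]
 [ 0.956 -0.294 -0.001]
 [-0.001 -0.    -1.   ]] [ 0.54996546 -0.22192566  0.14294608] 0.08570875774100381
top [[501.25025651   0.         320.30336623]
 [  0.         501.25025651 199.22949314]
 [  0.           0.           1.        ]] [[ 0.01651219 -0.99986252  0.00151546]
 [-0.98439376 -0.01652228 -0.17520256]
 [ 0.17520351  0.00140117 -0.98453124]] [0.05954281 0.5989229  1.33612681]
side [[457.37757049   0.         321.7407554 ]
 [  0.         457.37757049 198.00566112]
 [  0.           0.           1.        ]] [[ 0.94413908 -0.3294811  -0.00660287]
 [-0.24685858 -0.69382404 -0.67651241]
 [ 0.21831682  0.64035179 -0.73640163]] [-0.56578929  0.27009446  1.30951659]
```

```bash
sleep 1; ls .
```

```text
pics
side0.npz
top0.npz
```

View pics/top0.png

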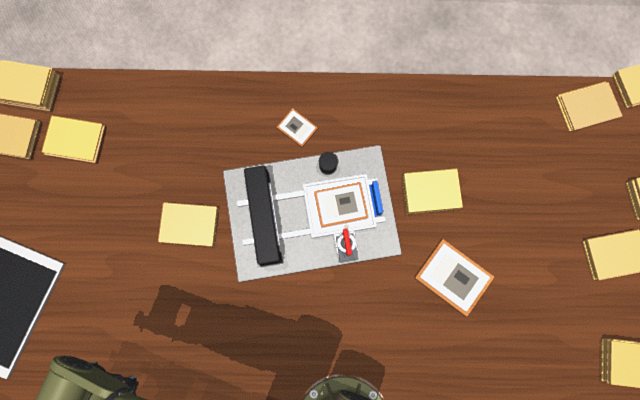

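View pics/side0.png

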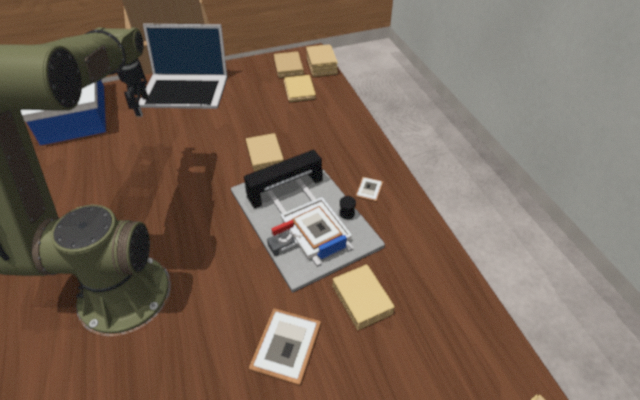

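The top view shows the board at about (312,213), with the red T-handle at (346,242), the blue plate at (377,198), the bridge at (263,215) and the loupe at (328,162). One bundle is at (433,190) and the other at (188,225). The middle-sized photo is in the tray.

```bash
cat > h.py <<'E'
import numpy as np,cv2
def cam(n,live=True):
    from plant import camera
    return camera(n) if live else dict(np.load(f'{n}0.npz'))
def ray(c,uv,z):
    uv=np.atleast_2d(uv).astype(float)
    d=np.c_[uv,np.ones(len(uv))]@np.linalg.inv(c['mtx']).T@c['R']
    o=-c['R'].T@c['t']
    return o+d*((z-o[2])/d[:,2])[:,None]
def cloud(c,mask):
    v,u=np.nonzero(mask&(c['range_z']>0));z=c['range_z'][v,u]
    p=np.c_[u*z,v*z,z]@np.linalg.inv(c['mtx']).T
    return (p-c['t'])@c['R']
def masks(c):
    h=cv2.cvtColor(c['img'],cv2.COLOR_RGB2HSV).astype(int);H,S,V=h[...,0],h[...,1],h[...,2]
    return dict(red=((H<5)|(H>172))&(S>170)&(V>90),blue=(H>100)&(H<125)&(S>150)&(V>60))
def rect(m,box):
    k=np.zeros(m.shape,bool);k[box[1]:box[3],box[0]:box[2]]=1
    return m&k
E
python3 - <<'E'
from h import *
for n,br,bb,zr,zb in(('top',(320,215,370,265),(360,170,395,225),.118,.086),('side',(260,210,310,245),(300,225,360,265),.118,.086)):
    c=cam(n,False);m=masks(c)
    for k,b in(('red',br),('blue',bb)):
        mm=rect(m[k],b);P=cloud(c,mm)
        top=P[P[:,2]>np.percentile(P[:,2],95)-.008]
        (cx,cy),sz,an=cv2.minAreaRect((top[:,:2]*1000).astype(np.float32))
        print(n,k,mm.sum(),len(top),'z',np.percentile(P[:,2],[5,50,95]).round(3),'rect',cx,cy,sz,an,'mean',top.mean(0).round(4))
c=cam('top',False)
P=cloud(c,np.ones(c['img'].shape[:2],bool))
g=(P[:,2]>.012)&(P[:,2]<.028)&(P[:,0]>.3)&(P[:,0]<.8)&(abs(P[:,1]-.1)<.4)
# board top by colour/height
hm=(c['range_z']>0)
q=np.zeros(c['img'].shape[:2],bool);v,u=np.nonzero(hm);q[v[g],u[g]]=1
img=c['img'].astype(int);q&=(img.max(2)-img.min(2)<25);q8=cv2.morphologyEx(q.astype(np.uint8),cv2.MORPH_OPEN,np.ones((3,3)))
n,l,st,ce=cv2.connectedComponentsWithStats(q8);i=1+st[1:,4].argmax();print(st[i])
B=cloud(c,(q8>0));
B=B[(abs(B[:,2]-.02)<.006)]
(cx,cy),sz,an=cv2.minAreaRect((B[:,:2]*1000).astype(np.float32));print('board',cx,cy,sz,an)
br=cloud(c,np.ones(q.shape,bool));br=br[(abs(br[:,2]-.125)<.006)&(br[:,0]>.4)&(br[:,0]<.75)&(abs(br[:,1]-.13)<.2)]
print('bridge',len(br),cv2.minAreaRect((br[:,:2]*1000).astype(np.float32)))
E
```

```text
top red 128 115 z [0.112 0.117 0.121] rect 475.9187927246094 -1.9884014129638672 (66.41159057617188, 12.91723918914795) 12.214679718017578 mean [ 0.4752 -0.0023  0.1172]
top blue 263 135 z [0.04  0.082 0.09 ] rect 600.7557373046875 -84.40935516357422 (88.43110656738281, 13.242813110351562) 11.804662704467773 mean [ 0.6006 -0.0847  0.0862]
side red 103 70 z [0.102 0.113 0.118] rect 477.4842834472656 -9.745048522949219 (62.76417541503906, 11.354515075683594) 10.958651542663574 mean [ 0.4771 -0.0101  0.1147]
side blue 310 123 z [0.045 0.072 0.087] rect 598.90234375 -92.0717544555664 (85.41931915283203, 15.925302505493164) 12.657368659973145 mean [ 0.5993 -0.092   0.0838]
[ 266  146  135  116 4706]
board 510.4935302734375 14.570648193359375 (463.15533447265625, 599.52880859375) 10.365716934204102
bridge 2179 ((556.210205078125, 131.68011474609375), (268.05999755859375, 245.0083465576172), 10.263670921325684)
```

```bash
python3 - <<'E'
from h import *
c=cam('top',False)
img=c['img']; big=cv2.resize(img[130:300,200:480],None,fx=2.8,fy=2.8,interpolation=cv2.INTER_CUBIC);cv2.imwrite('pics/top_big.png',big[...,::-1])
hsv=cv2.cvtColor(img,cv2.COLOR_RGB2HSV)
m=((hsv[...,1]<60)&(hsv[...,2]>60)).astype(np.uint8);m[:, :200]=0;m[:,410:]=0;m[:140]=0;m[290:]=0
m=cv2.morphologyEx(m,cv2.MORPH_OPEN,np.ones((3,3)))
n,l,st,ce=cv2.connectedComponentsWithStats(m);i=1+st[1:,4].argmax();print(st[i])
cn=max(cv2.findContours((l==i).astype(np.uint8),0,1)[0],key=cv2.contourArea)
h=cv2.convexHull(cn);W=ray(c,h[:,0],.02)
r=cv2.minAreaRect((W[:,:2]*1000).astype(np.float32));print(r)
q=cv2.approxPolyDP(h,8,True)[:,0];print(q.tolist());Q=ray(c,q,.02)[:,:2];print(Q.round(4).tolist())
for a,b in zip(Q,np.roll(Q,-1,0)):print(np.linalg.norm(b-a).round(4),np.degrees(np.arctan2(*(b-a)[::-1])).round(2))
E
```

```text
[  223   145   178   137 14859]
((568.209228515625, 96.75155639648438), (321.0906066894531, 460.4900207519531), 10.491602897644043)
[[380, 146], [400, 254], [238, 281], [224, 170]]
[[0.763, -0.1005], [0.4526, -0.1549], [0.3709, 0.2926], [0.6841, 0.347]]
0.3151 -170.07
0.4549 100.34
0.3179 9.84
0.4544 -80.01
```

View pics/top_big.png

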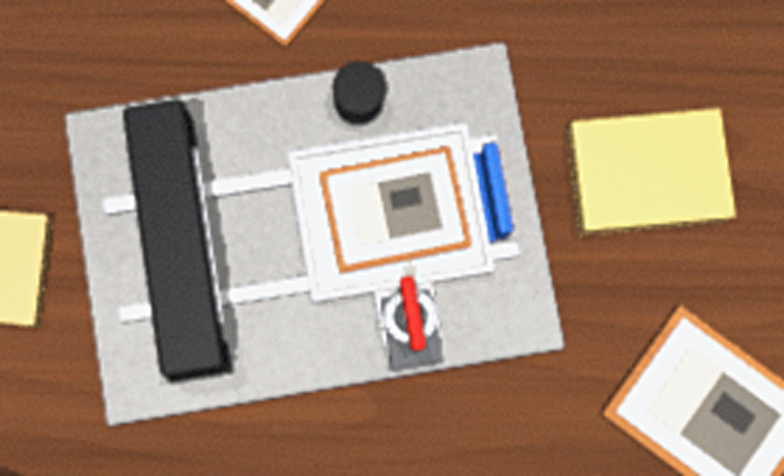

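Board corners give a heading of about 10.4°, and the 321 x 460 mm size matches. That predicts the pin at (0.476, -0.001), in agreement with the red bar measured at (0.4755, -0.002). I'll move above the pin.

Emit:
drive_tool --pt "-0.02 0.022 0 7" --pt "-0.05 0.055 0 14" --pt "-0.075 0.083 0 21" --pt "-0.1 0.11 0 28" --pt "-0.125 0.138 0 35" --pt "-0.15 0.166 0 42" --pt "-0.175 0.194 0 49" --pt "-0.2 0.222 0 56" --pt "-0.225 0.25 0 63" --pt "-0.25 0.277 0 70"

```text
clock: 0.93
eef_pos: [0.3535, 0.2034, 0.2313]
ee_rot: [[0.999, 0.044, 0.0], [0.044, -0.999, 0.0], [0.0, -0.0, -1.0]]
force: [1.1, 0.1, 0.5]
grip_width: 0.0853
```

Emit:
drive_tool --pt "0.016 0.03 0 7" --pt "0.032 0.06 0 14" --pt "0.048 0.09 0.01 21" --pt "0.064 0.12 0.02 28" --pt "0.08 0.15 0.03 35" --pt "0.093 0.175 0.04 42" --pt "0.102 0.195 0.05 49" --pt "0.108 0.206 0.06 56" --pt "0.112 0.2126 0.06 63" --pt "0.112 0.2126 0.06 70"

```text
clock: 1.77
eef_pos: [0.4758, -0.0028, 0.1703]
ee_rot: [[0.382, -0.924, -0.002], [-0.924, -0.382, -0.0], [-0.001, 0.002, -1.0]]
force: [0.1, -0.1, 0.8]
grip_width: 0.0855
```

Emit:
drive_tool --pt "0 0 0 7" --pt "0 0 0 12.5" --pt "0 0 0 12.5" --pt "0 0 0 12.5"

```text
clock: 2.1
eef_pos: [0.4755, -0.0015, 0.1711]
ee_rot: [[0.183, -0.983, -0.0], [-0.983, -0.183, 0.0], [-0.0, 0.0, -1.0]]
force: [-1.0, -0.5, 0.1]
grip_width: 0.0854
```

```bash
python3 - <<'E'
from h import *
from plant import observe
s=observe();print(s['clock'],s['eef_pos'],s['ee_rot'][:,0],s['joint_positions'])
c=cam('side');cv2.imwrite('pics/s1.png',cv2.resize(c['img'][120:300,160:420],None,fx=3,fy=3)[...,::-1])
E
```

```text
2.1 [ 0.47547727 -0.00151357  0.17113007] [ 1.83283149e-01 -9.83060157e-01 -1.24896320e-04] [-4.59792107e+00  1.12894022e+01  1.02986128e+02  1.76424919e-03
  6.57458985e+01  7.48402999e+01]
```

View pics/s1.png

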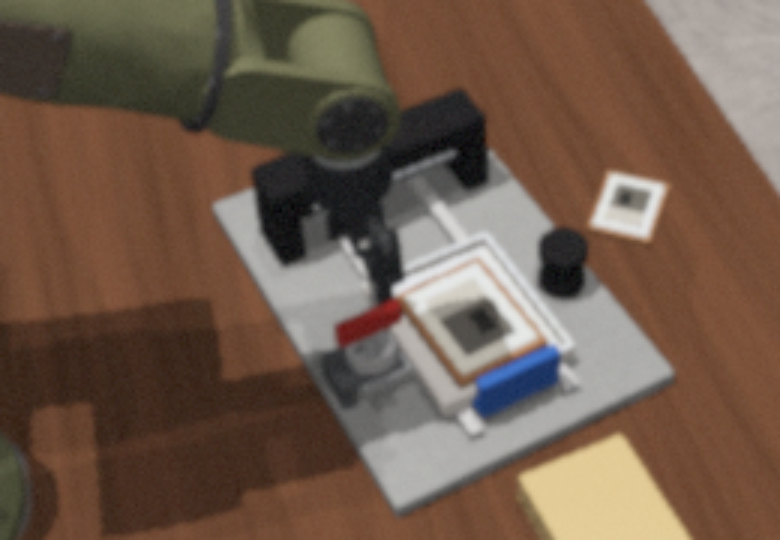

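```bash
python3 - <<'E'
from h import *
c=cam('side',False)
for X in([.4755,-.0015,.171],[.476,-.0015,.118]):
    p=c['R']@np.array(X)+c['t'];p=c['mtx']@p;p=p[:2]/p[2];print(p,(p-[160,120])*3)
E
```

```text
[279.97010977 211.54107403] [359.91032932 274.6232221 ]
[281.48704066 223.47029935] [364.46112198 310.41089806]
```

Emit:
drive_tool --pt "0 0 0.015 0" --pt "0 0 0.035 0" --pt "0 0 0.055 0" --pt "0 0 0.07 0" --pt "0 0 0.08 0" --pt "0 0 0.085 0" --pt "0 0 0.085 0"

```text
clock: 2.73
eef_pos: [0.4753, -0.0015, 0.0857]
ee_rot: [[0.181, -0.983, -0.001], [-0.983, -0.181, 0.0], [-0.0, 0.001, -1.0]]
force: [-0.5, -0.2, -0.4]
grip_width: 0.0855
```

Emit:
drive_tool --pt "0 0 0 0" --pt "0 0 0 0" --pt "0 0 0 0" --pt "0 0 0 0" --pt "0 0 0 0" --pt "0 0 0 0" --pt "0 0 0 0" --pt "0 0 0 0" --pt "0 0 0 0" --pt "0 0 0 0" --gripper 0.0

```text
clock: 3.57
eef_pos: [0.476, -0.0025, 0.0868]
ee_rot: [[0.18, -0.984, 0.001], [-0.984, -0.18, -0.002], [0.002, -0.001, -1.0]]
force: [-0.2, -9.2, 2.4]
grip_width: 0.0132
```

Emit:
drive_tool --pt "0.002 0 0 0" --pt "0.002 0 -0.004 0" --pt "0.002 0 -0.008 0" --pt "0.002 0 -0.012 0" --pt "0.002 0 -0.016 0" --pt "0.002 0 -0.019 0" --pt "0.002 0 -0.021 0" --pt "0.002 0 -0.021 0" --pt "0.002 0 -0.021 0"

```text
clock: 4.32
eef_pos: [0.4758, -0.0034, 0.1072]
ee_rot: [[0.18, -0.984, -0.0], [-0.984, -0.18, 0.0], [-0.0, 0.0, -1.0]]
force: [4.3, 2.9, -11.1]
grip_width: 0.013
```

Holding -11 N matches the spring at about 21 mm of lift. Next I turn it counterclockwise by 67°.

Emit:
drive_tool --pt "0 0 0 -4" --pt "0 0 0 -10" --pt "0 0 0 -17" --pt "0 0 0 -24" --pt "0 0 0 -31" --pt "0 0 0 -38" --pt "0 0 0 -45"

```text
clock: 4.9
eef_pos: [0.4762, -0.004, 0.1072]
ee_rot: [[0.826, -0.563, 0.001], [-0.563, -0.826, -0.001], [0.001, 0.0, -1.0]]
force: [5.8, -3.6, -13.5]
grip_width: 0.0132
```

Emit:
drive_tool --pt "0 0 0 -7" --pt "0 0 0 -14" --pt "0 0 0 -19" --pt "0 0 0 -22.5" --pt "0 0 0 -22.5" --pt "0 0 0 -22.5"

```text
clock: 5.4
eef_pos: [0.4766, -0.0042, 0.1074]
ee_rot: [[0.978, -0.21, 0.002], [-0.21, -0.978, -0.001], [0.002, 0.001, -1.0]]
force: [9.0, -3.6, -12.2]
grip_width: 0.0129
```

```bash
python3 - <<'E'
from h import *
from plant import observe
s=observe();print(s['clock'],s['eef_pos'],s['ee_rot'][:,0],s['force'],s['ft_torque'])
c=cam('side');cv2.imwrite('pics/s2.png',cv2.resize(c['img'][120:300,160:420],None,fx=3,fy=3)[...,::-1])
E
```

```text
5.4 [ 0.47660932 -0.00418493  0.10738513] [ 0.97778394 -0.20960583  0.00198928] [  8.9548194   -3.58980013 -12.23318788] [-0.49822212 -1.42252083  0.03137634]
```

View pics/s2.png

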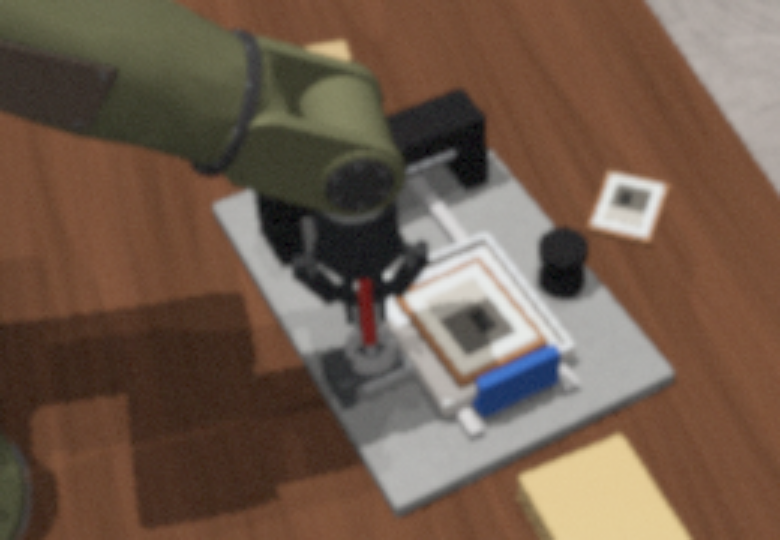

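The handle now lies about 67° round, seen end-on at (367,310), and is still gripped. I'll shift it to ease the side load, then lower it into the notch.

Emit:
drive_tool --pt "0.002 0 0 0" --pt "0.002 0 0.002 0" --pt "0.002 0 0.004 0" --pt "0.002 0 0.006 0" --pt "0.002 0 0.007 0" --pt "0.002 0 0.007 0" --pt "0.002 0 0.007 0"

```text
clock: 6.03
eef_pos: [0.4775, -0.0042, 0.1008]
ee_rot: [[0.978, -0.21, -0.001], [-0.21, -0.978, -0.001], [-0.001, 0.001, -1.0]]
force: [-9.3, -4.9, 3.1]
grip_width: 0.0133
```

Emit:
drive_tool --pt "-0.001 0 0 0" --pt "-0.001 0 0 0"

```text
clock: 6.2
eef_pos: [0.4772, -0.0041, 0.1008]
ee_rot: [[0.978, -0.21, 0.001], [-0.21, -0.978, -0.001], [0.001, 0.001, -1.0]]
force: [-2.2, -5.2, -2.2]
grip_width: 0.013
```

Emit:
drive_tool --pt "0 0 0 0" --pt "0 0 0 0" --pt "0 0 0 0" --pt "0 0 0 0" --pt "0 0 0 0" --pt "0 0 0 0" --pt "0 0 0 0" --pt "0 0 0 0" --gripper 0.085

```text
clock: 6.87
eef_pos: [0.477, -0.0037, 0.1003]
ee_rot: [[0.978, -0.21, 0.0], [-0.21, -0.978, 0.0], [0.0, -0.0, -1.0]]
force: [-1.1, 0.9, 0.2]
grip_width: 0.0851
```

Emit:
drive_tool --pt "0 0 -0.01 0" --pt "0 0 -0.03 0" --pt "0 0 -0.06 0" --pt "0 0 -0.09 0" --pt "0 0 -0.1 0" --pt "0 0 -0.1 0"

```text
clock: 7.37
eef_pos: [0.4779, -0.0038, 0.2036]
ee_rot: [[0.978, -0.21, 0.005], [-0.21, -0.978, -0.0], [0.005, -0.001, -1.0]]
force: [-0.3, -0.1, -0.9]
grip_width: 0.0854
```

```bash
python3 - <<'E'
from h import *
from plant import observe
s=observe();print(s['clock'],s['eef_pos'],s['ee_rot'][:,0],s['force'])
c=cam('side');cv2.imwrite('pics/s3.png',cv2.resize(c['img'][120:300,160:420],None,fx=3,fy=3)[...,::-1])
mm=rect(masks(c)['red'],(250,190,320,260));P=cloud(c,mm);print(len(P),P[:,2].min(),np.percentile(P[:,2],[50,95]),P.mean(0))
E
```

```text
7.3667 [ 0.47794002 -0.00379278  0.20358136] [ 0.9777078  -0.20990301  0.0053085 ] [-0.26649543 -0.1013628  -0.90473963]
38 0.1152426554663998 [0.12988961 0.13297922] [ 0.47408021 -0.0196081   0.12842556]
```

View pics/s3.png

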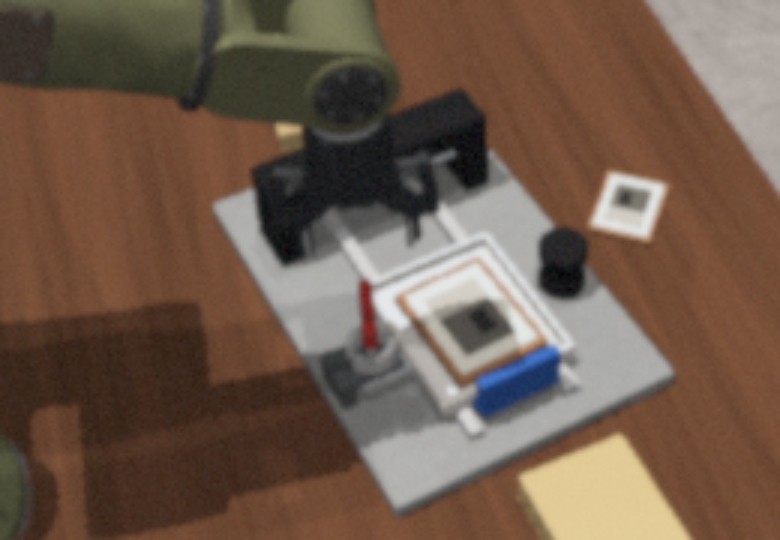

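The pin stays out at about (367,315). Its top is near 0.132 m, i.e. 14 mm up in the notch. Next is the blue handle.

Emit:
drive_tool --pt "0.015 0.006 0 7" --pt "0.035 0.014 0 14" --pt "0.06 0.024 0 21" --pt "0.085 0.034 0 28" --pt "0.11 0.044 0 35" --pt "0.125 0.05 0 42" --pt "0.1375 0.0545 0 49" --pt "0.1375 0.0545 0.03 56" --pt "0.1375 0.0545 0.05 63" --pt "0.1375 0.0545 0.07 67.5"

```text
clock: 8.25
eef_pos: [0.5991, -0.0858, 0.1274]
ee_rot: [[0.173, -0.985, -0.003], [-0.985, -0.173, 0.001], [-0.001, 0.003, -1.0]]
force: [0.5, 0.3, 0.3]
grip_width: 0.085
```

Emit:
drive_tool --pt "0 0 0 0" --pt "0 0 0 0" --pt "0 0 0 0"

```text
clock: 8.5
eef_pos: [0.6002, -0.0859, 0.131]
ee_rot: [[0.183, -0.983, 0.001], [-0.983, -0.183, -0.0], [0.0, -0.001, -1.0]]
force: [-0.2, 0.5, 0.2]
grip_width: 0.0849
```

```bash
python3 - <<'E'
from h import *
from plant import observe
s=observe();print(s['clock'],s['eef_pos'],s['ee_rot'][:,0],s['force'],s['joint_positions'])
c=cam('side');cv2.imwrite('pics/s4.png',cv2.resize(c['img'][120:300,200:460],None,fx=3,fy=3)[...,::-1])
E
```

```text
8.5 [ 0.60018246 -0.08590321  0.13104833] [ 1.83068229e-01 -9.83100180e-01  2.42241695e-04] [-0.17989204  0.45964925  0.23474234] [-1.16059530e+01  2.96568551e+01  8.35578938e+01 -5.95446618e-04
  6.67497896e+01  6.78457508e+01]
```

View pics/s4.png

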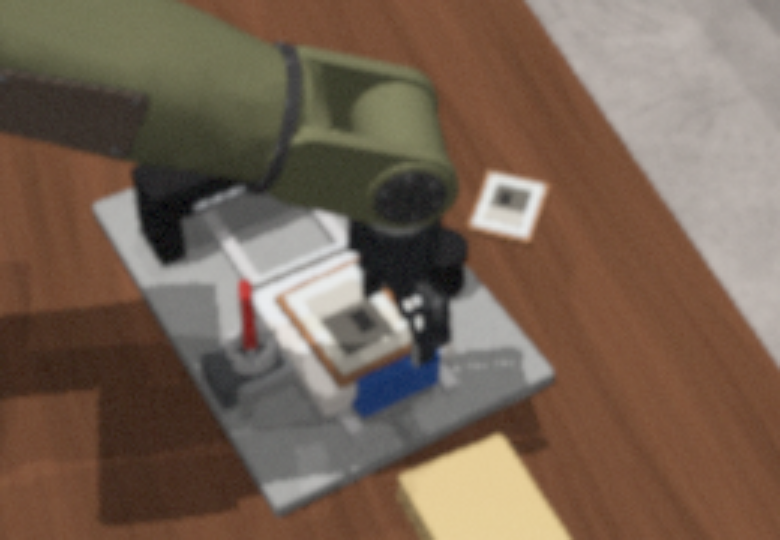

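Emit:
drive_tool --pt "0 0 0.015 0" --pt "0 0 0.035 0" --pt "0 0 0.055 0" --pt "0 0 0.066 0" --pt "0 0 0.071 0" --pt "0 0 0.071 0" --pt "0 0 0.071 0" --gripper 0.05

```text
clock: 9.13
eef_pos: [0.6005, -0.086, 0.0604]
ee_rot: [[0.181, -0.984, 0.001], [-0.984, -0.181, -0.0], [0.001, -0.001, -1.0]]
force: [0.1, 0.2, -0.3]
grip_width: 0.05
```

Emit:
drive_tool --pt "0 0 0 0" --pt "0 0 0 0" --pt "0 0 0 0" --pt "0 0 0 0" --pt "0 0 0 0" --pt "0 0 0 0" --pt "0 0 0 0" --gripper 0.0

```text
clock: 9.72
eef_pos: [0.6003, -0.086, 0.0603]
ee_rot: [[0.18, -0.984, 0.001], [-0.984, -0.18, -0.0], [0.001, -0.001, -1.0]]
force: [-2.2, 0.2, 5.5]
grip_width: 0.0128
```

```bash
python3 - <<'E'
from h import *
from plant import observe
s=observe();print(s['clock'],s['eef_pos'],s['ee_rot'][:,0],s['force'],s['grip_width'])
c=cam('side');cv2.imwrite('pics/s5.png',cv2.resize(c['img'][120:300,200:460],None,fx=3,fy=3)[...,::-1])
E
```

```text
9.7167 [ 0.6002892  -0.08600882  0.0602589 ] [ 1.80312469e-01 -9.83609203e-01  5.91637721e-04] [-2.19964498  0.20966001  5.46658188] 0.012773814820105499
```

View pics/s5.png

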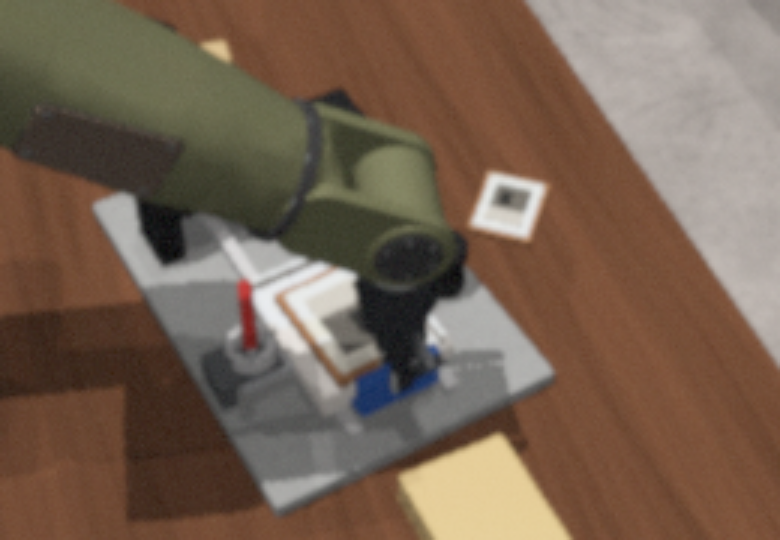

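Gripped (opening 12.8 mm). I'll slide gently along tool -x.

Emit:
drive_tool --pt "-0.001 0 0 0" --pt "-0.003 0 0 0" --pt "-0.006 0 0 0" --pt "-0.01 0 0 0" --pt "-0.015 0 0 0" --pt "-0.021 0 0 0" --pt "-0.027 0 0 0" --pt "-0.033 0 0 0" --pt "-0.039 0 0 0" --pt "-0.045 0 0 0"

```text
clock: 10.6
eef_pos: [0.5921, -0.0418, 0.0603]
ee_rot: [[0.18, -0.984, 0.001], [-0.984, -0.18, -0.001], [0.001, -0.001, -1.0]]
force: [-1.6, -3.4, 6.1]
grip_width: 0.0129
```

Drag is about 3 N, and it is sliding cleanly.

Emit:
drive_tool --pt "-0.006 0 0 0" --pt "-0.013 0 0 0" --pt "-0.02 0 0 0" --pt "-0.027 0 0 0" --pt "-0.034 0 0 0" --pt "-0.041 0 0 0" --pt "-0.048 0 0 0" --pt "-0.055 0 0 0" --pt "-0.062 0 0 0" --pt "-0.068 0 0 0"

```text
clock: 11.43
eef_pos: [0.5797, 0.0253, 0.0602]
ee_rot: [[0.18, -0.984, 0.001], [-0.984, -0.18, -0.001], [0.001, -0.001, -1.0]]
force: [-3.0, -2.7, 6.6]
grip_width: 0.0128
```

Emit:
drive_tool --pt "-0.006 0 0 0" --pt "-0.011 0 0 0" --pt "-0.016 0 0 0" --pt "-0.021 0 0 0" --pt "-0.026 0 0 0" --pt "-0.031 0 0 0" --pt "-0.035 0 0 0" --pt "-0.038 0 0 0" --pt "-0.04 0 0 0" --pt "-0.041 0 0 0"

```text
clock: 12.27
eef_pos: [0.5723, 0.0656, 0.0603]
ee_rot: [[0.18, -0.984, 0.001], [-0.984, -0.18, -0.0], [0.0, -0.001, -1.0]]
force: [-4.0, -3.1, 8.0]
grip_width: 0.013
```

Emit:
drive_tool --pt "-0.001 0 0 0" --pt "-0.002 0 0 0" --pt "-0.003 0 0 0" --pt "-0.004 0 0 0" --pt "-0.005 0 0 0" --pt "-0.006 0 0 0" --pt "-0.006 0 0 0"

```text
clock: 12.85
eef_pos: [0.5715, 0.0703, 0.0603]
ee_rot: [[0.18, -0.984, 0.001], [-0.984, -0.18, -0.002], [0.002, -0.001, -1.0]]
force: [-2.3, -10.3, 7.9]
grip_width: 0.0129
```

Emit:
drive_tool --pt "-0.001 0 0 0" --pt "-0.0015 0 0 0" --pt "-0.0015 0 0 0"

```text
clock: 13.1
eef_pos: [0.5715, 0.0704, 0.0603]
ee_rot: [[0.18, -0.984, 0.001], [-0.984, -0.18, -0.003], [0.004, -0.001, -1.0]]
force: [-1.7, -21.1, 6.7]
grip_width: 0.0128
```

It has hit the stop: force rose to 21 N with no further motion. I'll ease off and let go.

Emit:
drive_tool --pt "0.0015 0 0 0" --pt "0.0015 0 0 0"

```text
clock: 13.27
eef_pos: [0.5715, 0.0703, 0.0602]
ee_rot: [[0.18, -0.984, 0.001], [-0.984, -0.18, -0.001], [0.001, -0.001, -1.0]]
force: [-2.7, -9.7, 7.6]
grip_width: 0.0131
```

Emit:
drive_tool --pt "0 0 0 0" --pt "0 0 0 0" --pt "0 0 0 0" --pt "0 0 0 0" --pt "0 0 0 0" --gripper 0.045

```text
clock: 13.68
eef_pos: [0.571, 0.0717, 0.0592]
ee_rot: [[0.18, -0.984, -0.0], [-0.984, -0.18, 0.0], [-0.0, 0.0, -1.0]]
force: [-0.6, 0.3, 0.0]
grip_width: 0.0451
```

Emit:
drive_tool --pt "0 0 -0.01 0" --pt "0 0 -0.03 0" --pt "0 0 -0.06 0" --pt "0 0 -0.09 0" --pt "0 0 -0.12 0" --pt "0 0 -0.15 0" --pt "0 0 -0.16 0" --pt "0 0 -0.16 0"

```text
clock: 14.35
eef_pos: [0.5719, 0.0716, 0.2229]
ee_rot: [[0.18, -0.984, 0.006], [-0.984, -0.18, 0.0], [0.001, -0.005, -1.0]]
force: [-0.1, -0.0, 0.6]
grip_width: 0.045
```

Emit:
drive_tool --pt "0.02 0 0 0" --pt "0.05 0.01 0 0" --pt "0.08 0.03 0 0" --pt "0.11 0.05 0 0" --pt "0.14 0.07 0 0" --pt "0.17 0.08 0 0" --pt "0.2 0.09 0 0" --pt "0.22 0.1 0 0" --pt "0.23 0.1 0 0" --pt "0.23 0.1 0 0"

```text
clock: 15.18
eef_pos: [0.5138, -0.1741, 0.2182]
ee_rot: [[0.178, -0.984, -0.001], [-0.984, -0.178, 0.001], [-0.001, 0.001, -1.0]]
force: [-0.1, 0.5, 0.5]
grip_width: 0.045
```

```bash
python3 - <<'E'
from h import *
from plant import observe
s=observe();print(s['clock'],s['eef_pos'],s['force'],s['grip_width'])
for n in('top','side'):
    c=cam(n);b=(180,120,440,300) if n=='top' else (200,120,460,300)
    cv2.imwrite(f'pics/{n}6.png',cv2.resize(c['img'][b[1]:b[3],b[0]:b[2]],None,fx=3,fy=3)[...,::-1])
    m=masks(c)
    for k in m:
        mm=rect(m[k],b);P=cloud(c,mm)
        if len(P)<10: continue
        t=P[P[:,2]>np.percentile(P[:,2],95)-.008];print(n,k,len(P),np.percentile(P[:,2],95).round(4),cv2.minAreaRect((t[:,:2]*1000).astype(np.float32)))
E
```

```text
15.1833 [ 0.51381231 -0.17413799  0.21820117] [-0.11536535  0.46560141  0.46759843] 0.044974555496004744
top red 127 0.135 ((476.1462707519531, -1.7643585205078125), (65.9246826171875, 12.926896095275879), 76.96853637695312)
top blue 235 0.0902 ((572.1658325195312, 71.76031494140625), (87.48936462402344, 12.997580528259277), 10.222305297851562)
side red 38 0.133 ((476.0908203125, -11.492481231689453), (63.947364807128906, 5.453665256500244), 78.21271514892578)
side blue 17 0.2871 ((477.5833435058594, -185.0086212158203), (0.0, 0.0), 0.0)
```

View pics/top6.png

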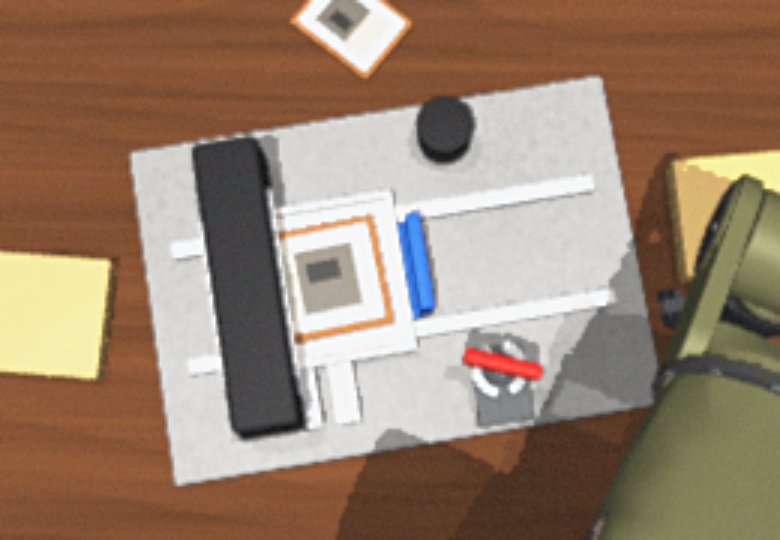

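View pics/side6.png

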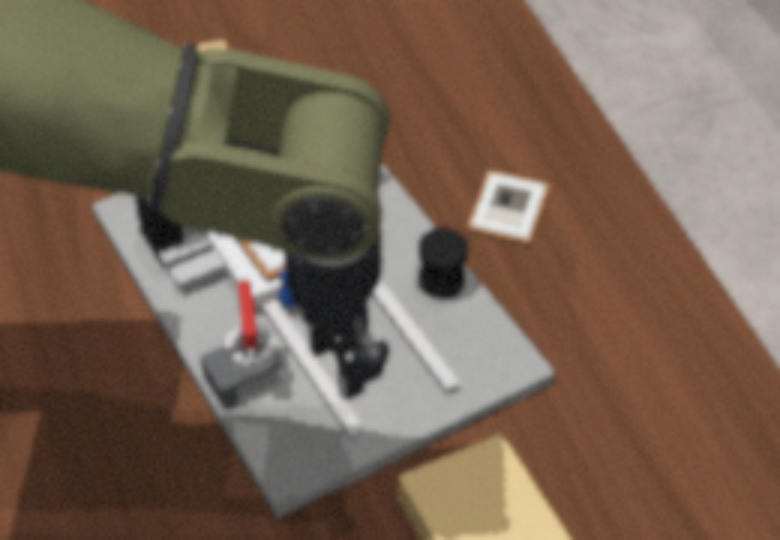

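Top view: the tray is under the bridge with its blue plate at (417,263) and the photo still in it. The red handle at (503,363) is turned 67° and sits 14 mm up. The loupe and envelopes look undisturbed, and the arm is clear.

```bash
python3 -c "
from plant import job_done;print(job_done())"
```

```text
the job is handed in; nothing more can be done
None
```

The job is done and handed in at about 15 s of the 51 s allowed. I pulled the pin up about 21 mm, turned it 67° counterclockwise, let it down into the notch and released it. I then slid the tray by its blue handle to the stop and let go.

**Pin:** the last pictures show the handle turned about 67° and sitting about 14 mm up, which matches resting in the notch.

**Tray:** it came to rest against the stop. In the last millimetre or so the force rose to 21 N and the tray did not move any further.
- Both the camera and the arm measured about 159 mm of travel rather than the nominal 160. That is within the camera calibration's 2 mm.

**Photo and bystanders:** the photograph is still in the tray, its far end hidden under the bridge. The loupe and the envelope bundles look undisturbed by eye; I did not measure their positions. In the last top view the arm partly covers the bundle at the handle end.

**Robot:** the arm was clear of everything at hand-in. Forces I saw at the wrist stayed at or below about 21 N.

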